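# Gauge a flat bar with the ratchet thickness gauge

### The job

Check the flat aluminium bar in the bench thickness gauge: slide it along the gauge table, between the guides and under the raised spindle, gently until its end is fully home against the stop, and let go of it. Then turn the small ratchet cap on top clockwise until the spindle is down on the bar and the clutch slips; let it click about three times (at least two, at most four), then stop, let go and leave the bar clamped at that pressure, which must come from the ratchet and not from forcing the thimble below it. Leave the other things alone.

Things in the scene. Friction and masses are not known exactly. Their poses are not given: they have to be found in the camera images.
- bar: Plain flat aluminium bar, 190 x 26 x 16 mm (x, y, z), about 0.2 kg, both ends alike, lying flat and loose on the bench at the right. Origin at the centre of its underside, x along its length.
- gauge: Grey bench thickness gauge, fixed to the bench. Origin on the bench under the spindle axis, z up, x the way a bar is slid in (away from the robot). Flat table 74 mm wide, top at z = 24 mm, x -130 to +65 mm. Column behind x = 26 mm; overhead arm at x -18 to 64, y +-20, z 70 to 94 mm. A bar that is home has its origin at x = -79, y = 0, z = 24 mm here.
- stop: Steel end stop on the gauge table, 30 mm wide, 14 mm high, rigid. Origin at the centre of its underside, 21 mm behind the spindle axis; its front face is 5 mm before that (x = 16 mm in the gauge frame).
- stop_face (a point): Foot of the front face of the end stop, at the table top: where the middle of the bar's end edge comes to rest.
- cap_top (a point): Centre of the top of the ratchet cap, 148 mm above the bench, on the vertical spindle axis. The cap is a knurled steel cylinder, 25 mm in diameter, to be gripped in the 26 mm below this point; from 29 mm below it on comes the thicker thimble, 33 mm in diameter. Neither moves up or down as it turns.
- ratchet (a joint): Turn of the cap relative to the thimble (rad), growing clockwise seen from above; 0 at the start. Turning takes about 0.15 N m (thread drag; it stays where left) until the spindle presses on the bar, then rises to 0.27 N m, where the clutch slips smoothly. Each 0.26 rad (15 degrees) of slip is a click; 0.45 to 1.15 rad in all is wanted.
- head: Measuring head: the gauge's fixed overhead arm with the spindle, thimble and ratchet cap it carries. Origin on the spindle axis at the arm's top face, 94 mm above the bench. A round spindle, 12 mm in diameter, points down from it; its tip starts 2 to 14 mm clear of a 16 mm bar, different each time, and comes down 20 mm per clockwise turn. Force on the head is what its spindle presses with.
- micrometer: Bystander: small outside micrometer, 42 x 124 x 16 mm, lying loose on the bench. Origin under its centre.
- gauge_block: Bystander: steel gauge block 35 x 15 x 22 mm, loose. Origin at the centre of its underside.
- flange: Bystander: round turned flange, 50 mm across, 22 mm high, loose. Origin at the centre of its underside.
- driver: Bystander: small screwdriver, 120 mm long, 14 mm thick, loose. Origin under its centre.
- mouth (a point): Middle of the entry between the two steel guides, at table height (x = -38 mm in the gauge frame). The guides are 9 mm high and 30 mm apart from x = -20 to +14 mm, with lead-ins flared outward from x = -38 mm. In front of this the table is open: a gripper can hold the bar there, about 90 mm before the spindle axis.

How it is judged:
By the outcome, as a careful person would: the job done as asked, in the order asked, and still so for the second after the job is handed in, with the robot touching nothing.
It also fails if it takes over 72 s, if anything falls off the work surface, if the arm or the gripper's body presses on something with over 40 N, if the wrist force passes 120 N, or if a joint passes its speed limit or range.

### The arm

A 6-joint arm with a two-finger parallel gripper is mounted at the origin on a cart in front of the work surface, level with it; the furniture and walls round the work are solid. World frame = base frame: x ahead of the robot, y to its left, z up, the work surface at z = 0. Lengths are in m, angles in rad, forces in N, time in s.
With the tool pointing down it reaches from about 0.425 to 0.95 m from the base axis. Payload 3.5 kg.
Tool frame: the origin (TCP) lies on the centre line of the jaws, within the pads' length; the fingertips stand 17 mm ahead of it and the grasp point (between the pads) lies 2 mm behind it; z points along the fingers, y is the line along which they close (so a half turn about z gives the same grasp; the last joint's range is limited). The gripper opens to 85 mm and grips with 20 to 120 N. Pads are 22 mm wide; open, the fingers measure 114 mm over their backs; the gripper's body (76 mm by 85 mm) begins 54 mm behind the grasp point. The pads swing forward as they close: fully open they stand 13 mm farther back than shut.
Start: joints at [-1.347, 0.286, 1.577, -0, 1.279, -0.15], TCP at [0.247, -0.628, 0.218] pointing down, gripper open.
Joint ranges: [-2.77, 2.77], [-0.9, 2.22], [0.21, 2.48], [-1.53, 4.67], [0.24, 2.81], [-2.84, 2.84]. Speed limits (rad/s): [2.79, 2.79, 3.14, 3.14, 3.14, 3.14].

### API

Orientations are given as a unit quaternion [x, y, z, w].
In Python, from plant import ctrl gives the robot as it stands. The module is installed in compiled form; this text tells all that it offers.
- The arm moves only by the tool drive_tool, never from a script. Its argument "moves" is a list of rows, each a list of 3 entries, a list of its own where there are three numbers: the turn, a rotation vector about the tool's x, y, z in rad, then the shift along the tool's x, y, z in m, then the finger opening in m, from 0 to 0.0854. A call has 1 to 5 rows; each row shifts and turns the commanded pose from where the row before left it, along the tool's axes as they then stand; what a row does not reach is not made up. A row lasts 1/8 s, in which the tool goes at most 62.5 mm and 10.7 degrees, less where a joint would pass 70% of its speed; a pose out of reach is approached as far as the arm can. A call with a gripper value outside its range is refused whole. The fingers move at their own pace and stop on an object; "grip_force" is the grip in N (left out, the last holds). Time passes only in rows, so rows that do not move let the fingers close. It gives the time, the measured TCP pose, the force, the opening and the grip force at its end, in the units of the state.
- ctrl.get_state(): the state, without advancing time (a new reading comes with each control period).
- ctrl.read_camera(name): name is "scene" or "top" or "wrist"; returns a dict with "image" (420x560x3 uint8, red, green, blue), "fx", "fy", "cx", "cy" (pixels), "dist" ([k1, k2, p1, p2, k3] as OpenCV has them; the pictures are not rectified), "R" (3x3) and "t" (3): a world point X has camera coordinates R X + t. Camera axes: x right, y down, z forward; pixel columns grow to the right and rows downward; lengths in m; the calibration is good to about 2 mm. A picture is of the moment at which its call begins. There is no depth.
- ctrl.sign_off(): hands the job in; it is judged then, once.
The state is a dict: "time": time; "qpos": joint angles; "dq": joint speeds; "joint_efforts": joint torques, N m; "eef_pos": TCP position; "tcp_rot": TCP orientation; "contact_force": force on the tool from outside, world axes, zero at the start; "wrist_torque": the same for the moment, N m; "opening": opening from 0.0 (shut) to 1.0 (fully open); "finger_force": force on a finger pad.
Only numpy, scipy, OpenCV 4.12 (cv2) and the standard library are available. Lean on these libraries where they do the work, as an engineer would, in place of code of your own. Each camera call takes 0.05 s, during which the arm holds its last target. There are 200 camera calls.

## Working session

There is one attempt and no reset: what is moved stays moved. The work goes in short steps, Python scripts to look and compute and a tool call to move; the robot and the scene stay as the last step left them, time stands still between calls to the robot, and variables do not carry over. Pictures are saved under pics/ and viewed, at most 10 in all, crops included, and the job is handed in when it is done.

Besides the shell and the picture viewer there is one more tool, called after "Call:" by a JSON object that holds its "api" and its "payload", one argument or row to a line. drive_tool: Moves the arm, as the interface text tells. Its arguments: {"type":"object","properties":{"moves":{"type":"array","items":{"type":"array"}},"grip_force":{"type":"number"}},"required":["moves"]}

```bash
mkdir -p pics; cat > h.py <<'E'
import numpy as np, cv2
from plant import ctrl
def save(n,f):
    c=ctrl.read_camera(n); cv2.imwrite(f,c["image"][:,:,::-1]); return c
def ray(c,u,v):
    K=np.array([[c["fx"],0,c["cx"]],[0,c["fy"],c["cy"]],[0,0,1]])
    p=cv2.undistortPoints(np.array([[[u,v]]],float),K,np.array(c["dist"],float))[0,0]
    R=np.array(c["R"]);t=np.array(c["t"]); o=-R.T@t; d=R.T@np.array([p[0],p[1],1]); return o,d
def onz(c,u,v,z):
    o,d=ray(c,u,v); return o+d*(z-o[2])/d[2]
def proj(c,X):
    K=np.array([[c["fx"],0,c["cx"]],[0,c["fy"],c["cy"]],[0,0,1]])
    R=np.array(c["R"]);t=np.array(c["t"])
    return cv2.projectPoints(np.array(X,float).reshape(-1,1,3),cv2.Rodrigues(R)[0],t,K,np.array(c["dist"],float))[0].reshape(-1,2)
E
python3 - <<'E'
from h import *
import pickle
cs={}
for n in("top","scene"):
    cs[n]=save(n,f"pics/{n}0.png"); print(n,-np.array(cs[n]["R"]).T@cs[n]["t"])
pickle.dump(cs,open("c0.pkl","wb"))
print(ctrl.get_state())
E
```

```text
top [ 0.31865678 -0.05106304  1.45280331]
scene [-0.48800591  0.78480686  0.71015862]
{'time': 0.1, 'qpos': array([-1.34700096e+00,  2.87101454e-01,  1.57804230e+00,  2.12929655e-05,
        1.27862548e+00, -1.50030750e-01]), 'dq': array([-1.08099959e-03, -2.24775204e-03, -3.21129969e-03,  5.88791704e-05,
        3.98741551e-04,  1.57131975e-03]), 'joint_efforts': array([ 1.49052732e-03, -4.07289040e+01, -2.93699849e+01, -1.08866918e-04,
        3.37820100e-03,  1.74717798e-05]), 'eef_pos': array([ 0.2463678 , -0.62775359,  0.21676296]), 'tcp_rot': array([ 9.82582542e-01,  1.85823475e-01, -2.99444017e-05, -1.08792230e-03]), 'contact_force': array([ 0.61526793, -0.12375009,  0.81142894]), 'wrist_torque': array([-0.05387309, -0.00696008, -0.01827718]), 'finger_force': 0.0, 'opening': 1.0008560302041836}
```

View pics/top0.png

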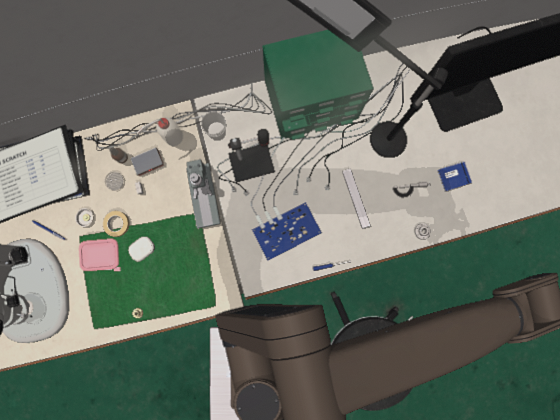

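View pics/scene0.png

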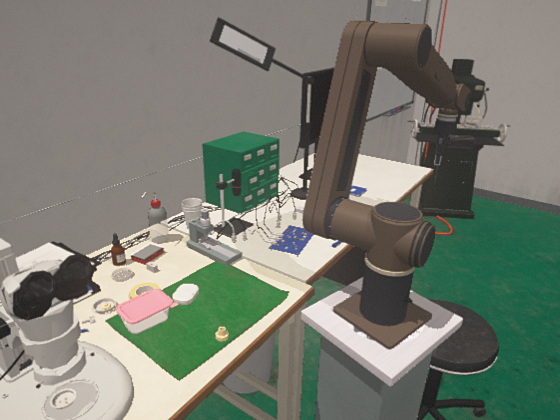

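The top view shows the gauge at about (203,190), its table running down to (207,222), and the bar at (356,197). In the scene view the gauge is at about (213,240). I'll enlarge both areas.

```bash
python3 - <<'E'
from h import *
import pickle
cs=pickle.load(open("c0.pkl","rb"))
t=cs["top"]["image"][:,:,::-1]; s=cs["scene"]["image"][:,:,::-1]
a=cv2.resize(t[150:235,170:250],None,fx=5,fy=5,interpolation=cv2.INTER_CUBIC)
b=cv2.resize(t[160:235,330:390],None,fx=5,fy=5,interpolation=cv2.INTER_CUBIC)
d=np.zeros((430,720,3),np.uint8); d[:425,:400]=a; d[:375,410:710]=b
cv2.imwrite("pics/crop1.png",d)
g=cv2.inRange(cv2.cvtColor(t.copy(),cv2.COLOR_BGR2HSV),(0,0,150),(180,40,255))
roi=np.zeros_like(g); roi[160:235,338:378]=g[160:235,338:378]
for th in (190,210,225):
    m=((t.min(2)>th)*255).astype(np.uint8); r=np.zeros_like(m); r[160:235,338:378]=m[160:235,338:378]
    for c in cv2.findContours(r,0,2)[0]:
        if cv2.contourArea(c)>100:
            q=cv2.minAreaRect(c); P=[onz(cs["top"],*p,0.016) for p in cv2.boxPoints(q)]
            print(th,q,np.round(P,4).tolist())
E
```

```text
(no output)
```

View pics/crop1.png

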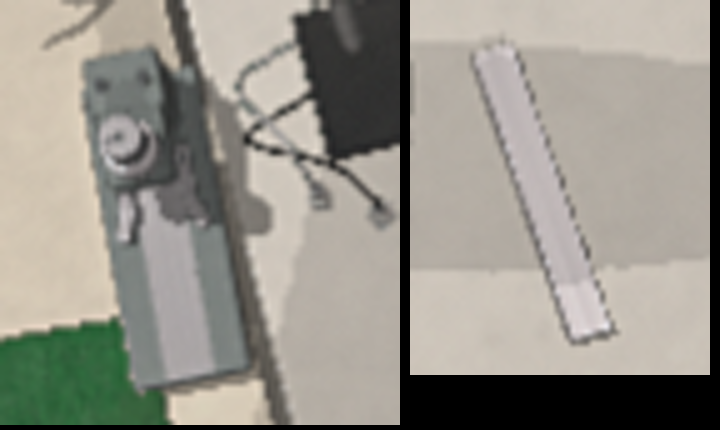

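The left crop shows the table's front corners at about (197.4,227.6) and (219.6,224.4) in full-image pixels. The cap top is near (195,178.5). The bar's corners are (342.4,170.4), (351.6,169), (371.2,226.4) and (362.4,228.4).

```bash
python3 - <<'E'
from h import *
import pickle
c=pickle.load(open("c0.pkl","rb"))["top"]
b=[onz(c,*p,0.016)[:2] for p in[(342.4,170.4),(351.6,169),(371.2,226.4),(362.4,228.4)]]
f=(b[0]+b[1])/2;n=(b[2]+b[3])/2
print("bar",(f+n)/2,np.linalg.norm(f-n),np.degrees(np.arctan2(*(f-n)[::-1])))
l,r=[onz(c,*p,0.024)[:2] for p in[(197.4,227.6),(219.6,224.4)]]
print("front",l,r,np.linalg.norm(l-r),np.degrees(np.arctan2(*(l-r)[::-1]))-90)
cap=onz(c,195,178.5,.148)[:2]; m=(l+r)/2
print("cap",cap,m,np.linalg.norm(cap-m),np.degrees(np.arctan2(*(cap-m)[::-1])))
E
```

```text
bar [ 0.54604627 -0.2985823 ] 0.19111628842490969 17.457946864535185
front [0.45615806 0.19550251] [0.46575884 0.12699022] 0.06918171431204004 7.977040073283149
cap [0.58459346 0.18339974] [0.46095845 0.16124636] 0.12560409717180962 10.158664452448024
```

Call:
{"api": "drive_tool", "payload": {
  "moves": [
    [[0,0,0.014],[0.039,-0.02,0],0.06],
    [[0,0,0.014],[0.039,-0.02,0],0.06],
    [[0,0,0.014],[0.039,-0.02,0],0.06],
    [[0,0,0.014],[0.039,-0.02,0],0.06],
    [[0,0,0.014],[0.039,-0.02,0],0.06]
  ]
}}

```text
time: 0.72
eef_pos: [0.3967, -0.4668, 0.2174]
tcp_rot: [0.989, 0.151, -0.0, -0.0]
contact_force: [0.1, 0.1, 0.3]
opening: 0.703
finger_force: 0.0
```

Call:
{"api": "drive_tool", "payload": {
  "moves": [
    [[0,0,0],[0.039,-0.017,0],0.06],
    [[0,0,0],[0.039,-0.017,0],0.06],
    [[0,0,0],[0.039,-0.017,0],0.06],
    [[0,0,0],[0.039,-0.017,0],0.06],
    [[0,0,0],[0.039,-0.017,0.0],0.06]
  ]
}}

```text
time: 1.35
eef_pos: [0.5574, -0.3275, 0.2174]
tcp_rot: [0.988, 0.151, -0.0, -0.0]
contact_force: [-0.6, -1.0, -0.1]
opening: 0.698
finger_force: 0.0
```

Call:
{"api": "drive_tool", "payload": {
  "moves": [
    [[0,0,0],[0,0,0],0.06],
    [[0,0,0],[0,0,0],0.06]
  ]
}}

```text
time: 1.6
eef_pos: [0.5562, -0.3288, 0.2174]
tcp_rot: [0.988, 0.151, -0.001, -0.0]
contact_force: [-0.3, -0.0, -0.3]
opening: 0.7
finger_force: 0.0
```

```bash
cat >> h.py <<'E'
from scipy.spatial.transform import Rotation as Ro
def rot(s): return Ro.from_quat(s["tcp_rot"]).as_matrix()
def totool(s,P):
    return np.round(rot(s).T@(np.array(P)-s["eef_pos"]),4)
E
python3 - <<'E'
from h import *
import pickle
c=save("wrist","pics/w1.png"); s=ctrl.get_state(); pickle.dump((c,s),open("w1.pkl","wb"))
R=rot(s); print(s["eef_pos"],np.degrees(np.arctan2(R[1,0],R[0,0])),s["qpos"],proj(c,[0.546,-.2986,.016]))
E
```

```text
[ 0.55591608 -0.32928746  0.2175794 ] 17.36965537083864 [-6.91371908e-01  2.24684511e-01  1.65188724e+00 -4.97909008e-04
  1.26589064e+00  5.76416628e-01] [[254.65417996 178.87973164]]
```

View pics/w1.png

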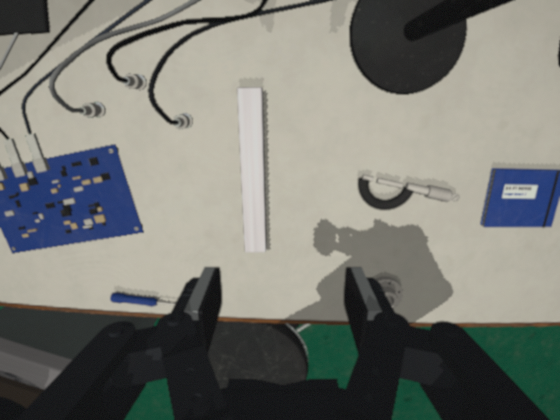

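The wrist view shows the bar upright in the image. Its corners are roughly (238,88), (262,88), (265,250) and (244,251), which agrees with the prediction of (254,179) for its centre.

```bash
python3 - <<'E'
from h import *
import pickle
c,s=pickle.load(open("w1.pkl","rb"))
im=c["image"].copy(); print(im[170,225:280:4].tolist())
hsv=cv2.cvtColor(im,cv2.COLOR_RGB2HSV)
m=cv2.inRange(hsv,(0,0,185),(180,16,255)); r=np.zeros_like(m); r[75:265,225:280]=m[75:265,225:280]
r=cv2.morphologyEx(r,cv2.MORPH_CLOSE,np.ones((5,5)))
k=max(cv2.findContours(r,0,2)[0],key=cv2.contourArea); q=cv2.minAreaRect(k); print(q)
P=[(238,88),(262,88),(265,250),(244,251)]
for P in (P,cv2.boxPoints(q)):
    W=np.array([onz(c,*p,0.016) for p in P]); print(np.round(W[:,:2],4).tolist(),W.mean(0))
E
```

```text
[[191, 187, 171], [190, 185, 170], [190, 186, 171], [190, 186, 171], [193, 188, 183], [210, 207, 203], [210, 209, 205], [210, 205, 202], [210, 209, 205], [207, 202, 198], [110, 107, 100], [181, 177, 163], [189, 185, 171], [189, 186, 170]]
((250.59754943847656, 169.51116943359375), (163.65908813476562, 23.268802642822266), 88.40885925292969)
[[0.6344, -0.2553], [0.6417, -0.2792], [0.4643, -0.3347], [0.4553, -0.3106]] [ 0.54894948 -0.29497506  0.016     ]
[[0.634, -0.254], [0.6417, -0.277], [0.4629, -0.3345], [0.4535, -0.3076]] [ 0.54800298 -0.29329783  0.016     ]
```

Call:
{"api": "drive_tool", "payload": {
  "moves": [
    [[0,0,0],[-0.0014,-0.0071,0.033],0.06],
    [[0,0,0],[-0.0014,-0.0071,0.033],0.06],
    [[0,0,0],[-0.0013,-0.0071,0.033],0.06],
    [[0,0,0],[-0.0013,-0.0071,0.033],0.06],
    [[0,0,0],[-0.0013,-0.007,0.033],0.06]
  ]
}}

```text
time: 2.28
eef_pos: [0.5385, -0.2981, 0.0521]
tcp_rot: [0.989, 0.15, -0.0, 0.0]
contact_force: [0.6, 0.1, 0.1]
opening: 0.708
finger_force: 0.0
```

Call:
{"api": "drive_tool", "payload": {
  "moves": [
    [[0,0,0],[0,0,0.015],0.06],
    [[0,0,0],[0,0,0.014],0.06],
    [[0,0,0],[0,0,0],0.06]
  ]
}}

```text
time: 2.65
eef_pos: [0.5394, -0.2975, 0.0236]
tcp_rot: [0.989, 0.151, -0.0, -0.0]
contact_force: [1.0, 0.2, 0.9]
opening: 0.705
finger_force: 0.0
```

Call:
{"api": "drive_tool", "payload": {
  "moves": [
    [[0,0,0],[0,0,0],0.02],
    [[0,0,0],[0,0,0],0.02],
    [[0,0,0],[0,0,0],0.02],
    [[0,0,0],[0,0,0],0.02],
    [[0,0,0],[0,0,0],0.02]
  ],
  "grip_force": 40
}}

```text
time: 3.28
eef_pos: [0.5397, -0.297, 0.0241]
tcp_rot: [0.988, 0.151, 0.0, 0.0]
contact_force: [-0.9, -0.1, -0.2]
opening: 0.232
finger_force: 0.0
```

```bash
python3 - <<'E'
from h import *
c=save("wrist","pics/w2.png")
print(ctrl.get_state()["eef_pos"], ctrl.get_state()["finger_force"])
E
```

```text
[ 0.53970515 -0.29694946  0.02404896] 0.0
```

View pics/w2.png

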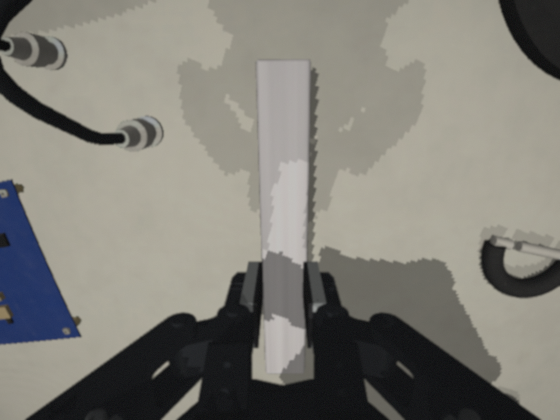

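The picture shows the fingers straddling the bar, but the opening equals what I commanded (20 mm). I'll close further to see where they stop.

Call:
{"api": "drive_tool", "payload": {
  "moves": [
    [[0,0,0],[0,0,0],0.0],
    [[0,0,0],[0,0,0],0.0],
    [[0,0,0],[0,0,0],0.0],
    [[0,0,0],[0,0,0],0.0]
  ],
  "grip_force": 40
}}

```text
time: 3.82
eef_pos: [0.5397, -0.297, 0.024]
tcp_rot: [0.988, 0.151, -0.0, -0.0]
contact_force: [0.4, -0.4, -0.6]
opening: 0.001
finger_force: 0.0
```

```bash
python3 - <<'E'
from h import *
import pickle
t=pickle.load(open("c0.pkl","rb"))["top"]; w,s=pickle.load(open("w1.pkl","rb"))
for a,b in(((347,169.7),(250,88)),((366.8,227.4),(254.5,250.5))):
    o1,d1=ray(t,*a);o2,d2=ray(w,*b)
    A=np.c_[d1,-d2]; l=np.linalg.lstsq(A,o2-o1,rcond=None)[0]
    print(o1+d1*l[0],o2+d2*l[1])
c=save("wrist","pics/w3.png"); print("cam",-np.array(c["R"]).T@c["t"])
s=ctrl.get_state(); p=s["eef_pos"]; R=rot(s)
print(proj(c,[p+R[:,2]*.017,p+R[:,2]*.017+R[:,1]*.011, p]))
E
```

```text
[ 0.63627757 -0.26926814  0.02015646] [ 0.63805395 -0.2677034   0.02031196]
[ 0.45541685 -0.32830781  0.01042174] [ 0.45662239 -0.3230627   0.00952786]
cam [ 0.62121032 -0.27079324  0.18049438]
[[283.40811884 251.41157861]
 [302.0045198  251.37857528]
 [283.52060245 265.35457266]]
```

View pics/w3.png

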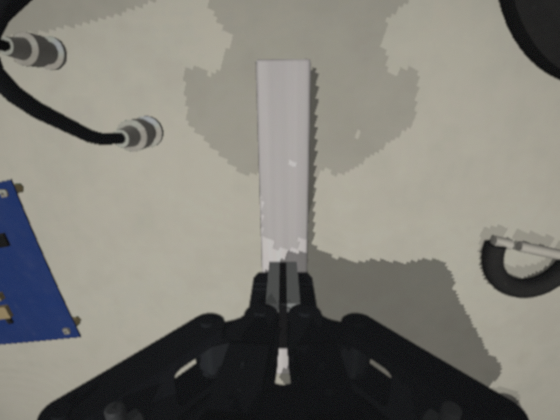

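```bash
python3 - <<'E'
from h import *
c=ctrl.read_camera("wrist"); s=ctrl.get_state(); p=s["eef_pos"]; R=rot(s)
for z in (.0,.016): print(onz(c,284,60,z), onz(c,283,264,z))
for h in (.017,.005,-.01,-.03): print(h,proj(c,[p+R[:,2]*h, p+R[:,2]*h+R[:,0]*.011]).round().tolist())
print(s["contact_force"],s["wrist_torque"],R[:,2])
E
```

```text
[ 0.63995202 -0.2659257   0.        ] [ 0.52797822 -0.30044403  0.        ]
[ 0.63829079 -0.26635721  0.016     ] [ 0.53624267 -0.29781573  0.016     ]
0.017 [[283.0, 251.0], [283.0, 234.0]]
0.005 [[284.0, 261.0], [284.0, 243.0]]
-0.01 [[284.0, 275.0], [284.0, 256.0]]
-0.03 [[284.0, 297.0], [284.0, 276.0]]
[-0.2444623  -1.12858566 -0.11254405] [ 0.00031273 -0.00065171 -0.00661951] [ 1.68106782e-05 -2.11963336e-05 -1.00000000e+00]
```

Call:
{"api": "drive_tool", "payload": {
  "moves": [
    [[0,0,0],[0,0,-0.01],0.06],
    [[0,0,0],[0,0,0],0.06],
    [[0,0,0],[0,0,0],0.06],
    [[0,0,0],[0,0,0.01],0.06],
    [[0,0,0],[0,0,0.004],0.06]
  ]
}}

```text
time: 4.55
eef_pos: [0.5389, -0.2964, 0.0186]
tcp_rot: [0.988, 0.151, -0.001, -0.001]
contact_force: [-0.1, 0.0, -0.3]
opening: 0.7
finger_force: 0.0
```

Call:
{"api": "drive_tool", "payload": {
  "moves": [
    [[0,0,0],[0,0,0.003],0.06],
    [[0,0,0],[0,0,0],0.06]
  ]
}}

```text
time: 4.8
eef_pos: [0.5394, -0.2968, 0.0164]
tcp_rot: [0.988, 0.151, -0.0, -0.0]
contact_force: [-0.2, -0.4, 0.0]
opening: 0.703
finger_force: 0.0
```

Call:
{"api": "drive_tool", "payload": {
  "moves": [
    [[0,0,0],[0,0,0],0.0],
    [[0,0,0],[0,0,0],0.0],
    [[0,0,0],[0,0,0],0.0],
    [[0,0,0],[0,0,0],0.0]
  ],
  "grip_force": 40
}}

```text
time: 5.3
eef_pos: [0.5398, -0.297, 0.0172]
tcp_rot: [0.988, 0.151, 0.0, 0.0]
contact_force: [1.2, -1.4, 0.6]
opening: 0.006
finger_force: 0.0
```

The fingers still close above the bar, so the tips must be shorter than the text says. I'll lower the closed fingers carefully onto the bar top to find their real reach.

Call:
{"api": "drive_tool", "payload": {
  "moves": [
    [[0,0,0],[0,0,0.002],0.0],
    [[0,0,0],[0,0,0.002],0.0],
    [[0,0,0],[0,0,0],0.0]
  ]
}}

```text
time: 5.68
eef_pos: [0.5395, -0.2968, 0.0126]
tcp_rot: [0.988, 0.151, -0.0, -0.0]
contact_force: [-0.8, 0.2, -0.7]
opening: -0.002
finger_force: 0.0
```

```bash
python3 - <<'E'
from h import *
c=save("wrist","pics/w4.png"); s=ctrl.get_state(); print(s["opening"],s["eef_pos"],s["contact_force"])
c=save("scene","pics/s4.png")
p=proj(c,[s["eef_pos"]])[0].astype(int); print(p)
x,y=p; i=c["image"][max(0,y-50):y+30,max(0,x-50):x+50,::-1]
w=cv2.imread("pics/w4.png")[230:400,180:390]
o=np.zeros((520,780,3),np.uint8); a=cv2.resize(i,None,fx=4,fy=4); b=cv2.resize(w,None,fx=1.8,fy=1.8)
o[:a.shape[0],:a.shape[1]]=a; o[:b.shape[0],400:400+b.shape[1]]=b[:, :380]; cv2.imwrite("pics/m4.png",o)
E
```

```text
-0.0012409601614393358 [ 0.53958886 -0.29691104  0.01279877] [-0.42900931  0.75900193  0.47086617]
[318 212]
```

View pics/m4.png

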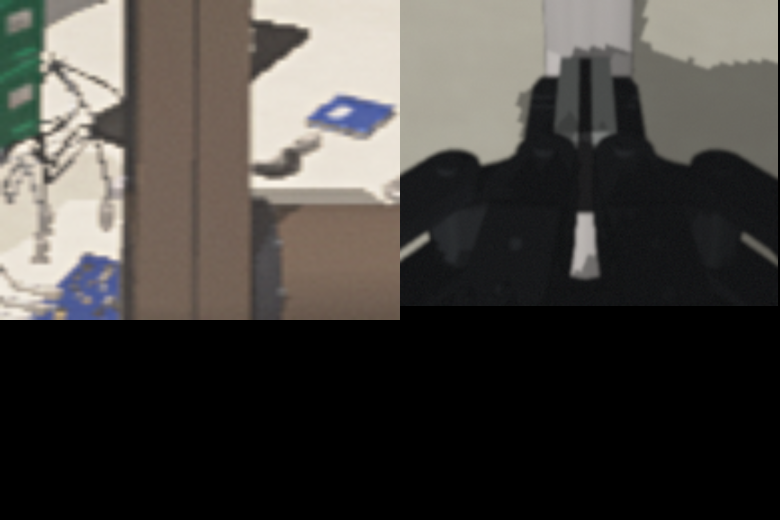

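In the crop the closed fingertips (full-image row ~262) still sit above the bar, with their shadow just ahead of them. I'll keep lowering until they touch.

Call:
{"api": "drive_tool", "payload": {
  "moves": [
    [[0,0,0],[0,0,0.002],0.0],
    [[0,0,0],[0,0,0.002],0.0],
    [[0,0,0],[0,0,0],0.0]
  ]
}}

```text
time: 6.15
eef_pos: [0.5395, -0.2968, 0.0087]
tcp_rot: [0.988, 0.151, -0.0, -0.0]
contact_force: [0.4, -0.5, -0.4]
opening: 0.002
finger_force: 0.0
```

Call:
{"api": "drive_tool", "payload": {
  "moves": [
    [[0,0,0],[0,0,0.0015],0.0],
    [[0,0,0],[0,0,0.0015],0.0]
  ]
}}

```text
time: 6.4
eef_pos: [0.5397, -0.297, 0.006]
tcp_rot: [0.988, 0.151, 0.0, 0.0]
contact_force: [0.4, 1.2, -0.3]
opening: -0.001
finger_force: 0.0
```

Call:
{"api": "drive_tool", "payload": {
  "moves": [
    [[0,0,0],[0,0,0.0015],0.0],
    [[0,0,0],[0,0,0.0015],0.0]
  ]
}}

```text
time: 6.65
eef_pos: [0.5397, -0.297, 0.0029]
tcp_rot: [0.988, 0.151, -0.0, -0.0]
contact_force: [1.2, 0.9, -0.1]
opening: 0.003
finger_force: 0.0
```

Call:
{"api": "drive_tool", "payload": {
  "moves": [
    [[0,0,0],[0,0,0.0015],0.0],
    [[0,0,0],[0,0,0.001],0.0]
  ]
}}

```text
time: 6.9
eef_pos: [0.5397, -0.297, 0.0027]
tcp_rot: [0.988, 0.152, -0.001, -0.001]
contact_force: [-5.4, 3.7, 14.8]
opening: -0.004
finger_force: 7.4
```

Contact comes at a reported TCP z of about 0.003 with the bar top at 0.016. The tips are therefore at reported z + 13 mm, and I'll use that. Now I'll back off, open, go lower and grip.

Call:
{"api": "drive_tool", "payload": {
  "moves": [
    [[0,0,0],[0,0,-0.01],0.06],
    [[0,0,0],[0,0,0],0.06],
    [[0,0,0],[0,0,0],0.06],
    [[0,0,0],[0,0,0.01],0.06],
    [[0,0,0],[0,0,0.006],0.06]
  ]
}}

```text
time: 7.52
eef_pos: [0.539, -0.2964, -0.007]
tcp_rot: [0.988, 0.151, -0.001, -0.001]
contact_force: [-1.1, -0.4, -0.2]
opening: 0.698
finger_force: 0.0
```

Call:
{"api": "drive_tool", "payload": {
  "moves": [
    [[0,0,0],[0,0,0.004],0.05],
    [[0,0,0],[0,0,0],0.04]
  ]
}}

```text
time: 7.78
eef_pos: [0.5393, -0.2967, -0.0103]
tcp_rot: [0.988, 0.151, -0.0, -0.0]
contact_force: [-0.4, 0.7, -0.2]
opening: 0.465
finger_force: 0.0
```

Call:
{"api": "drive_tool", "payload": {
  "moves": [
    [[0,0,0],[0,0,0],0.0],
    [[0,0,0],[0,0,0],0.0],
    [[0,0,0],[0,0,0],0.0],
    [[0,0,0],[0,0,0],0.0]
  ],
  "grip_force": 40
}}

```text
time: 8.28
eef_pos: [0.5399, -0.2972, -0.0092]
tcp_rot: [0.988, 0.151, 0.0, 0.0]
contact_force: [1.0, -0.2, 1.1]
opening: 0.289
finger_force: 41.3
```

Call:
{"api": "drive_tool", "payload": {
  "moves": [
    [[0,0,0],[0,0,-0.018],0.0],
    [[0,0,0.035],[-0.015,0,-0.018],0.0],
    [[0,0,0.035],[-0.015,0,-0.018],0.0],
    [[0,0,0.034],[-0.015,0,-0.018],0.0],
    [[0,0,0.034],[-0.015,0,-0.018],0.0]
  ]
}}

```text
time: 8.9
eef_pos: [0.4809, -0.3117, 0.0816]
tcp_rot: [0.997, 0.082, -0.0, -0.0]
contact_force: [-0.2, 0.1, -2.9]
opening: 0.29
finger_force: 41.0
```

Call:
{"api": "drive_tool", "payload": {
  "moves": [
    [[0,0,0],[0.002,-0.035,0],0.0],
    [[0,0,0],[0.002,-0.045,0],0.0],
    [[0,0,0],[0.002,-0.045,0],0.0],
    [[0,0,0],[0.002,-0.045,0],0.0],
    [[0,0,0],[0.002,-0.045,0],0.0]
  ]
}}

```text
time: 9.52
eef_pos: [0.4554, -0.0968, 0.0812]
tcp_rot: [0.997, 0.083, 0.0, 0.0]
contact_force: [0.8, 0.6, -2.4]
opening: 0.292
finger_force: 41.0
```

Call:
{"api": "drive_tool", "payload": {
  "moves": [
    [[0,0,0],[0.002,-0.045,0],0.0],
    [[0,0,0],[0.002,-0.045,0],0.0],
    [[0,0,0],[0.002,-0.045,0],0.0],
    [[0,0,0],[0.002,-0.045,0],0.0],
    [[0,0,0],[0.002,-0.04,0],0.0]
  ]
}}

```text
time: 10.15
eef_pos: [0.4289, 0.1219, 0.0812]
tcp_rot: [0.997, 0.083, 0.0, -0.0]
contact_force: [-0.3, 0.3, -2.4]
opening: 0.29
finger_force: 41.0
```

Call:
{"api": "drive_tool", "payload": {
  "moves": [
    [[0,0,0],[0.002,-0.035,0],0.0],
    [[0,0,0],[0,0,0],0.0],
    [[0,0,0],[0,0,0],0.0]
  ]
}}

```text
time: 10.52
eef_pos: [0.4256, 0.155, 0.0808]
tcp_rot: [0.997, 0.083, 0.0, 0.0]
contact_force: [0.5, 0.1, -2.6]
opening: 0.289
finger_force: 41.0
```

```bash
python3 - <<'E'
from h import *
import pickle
c=save("wrist","pics/w5.png"); s=ctrl.get_state(); pickle.dump((c,s),open("w5.pkl","wb"))
R=rot(s); print(s["eef_pos"],np.degrees(np.arctan2(R[1,0],R[0,0])),s["opening"],s["qpos"])
E
```

```text
[0.42574785 0.15469799 0.08077137] 9.47724921941844 0.2907506848483287 [ 1.24070919e-01 -4.48321942e-02  2.21394535e+00 -3.62602213e-04
  9.72371311e-01  1.52966231e+00]
```

View pics/w5.png

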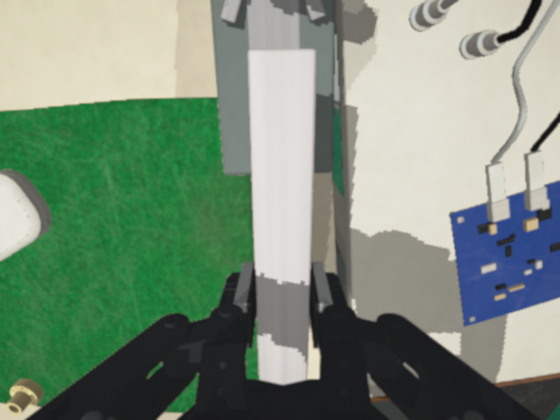

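The wrist view shows the table's front corners at about (224,174) and (331,171), and its left edge running up to about (213,0). The guide lead-ins are near (230,20) and (318,18), and the bar's nose corners are (249,51) and (314,50).

```bash
python3 - <<'E'
from h import *
import pickle
c,s=pickle.load(open("w5.pkl","rb"))
an=lambda v:np.degrees(np.arctan2(v[1],v[0]))
l,r=onz(c,224,174,.024),onz(c,331,171,.024); e=onz(c,213,0,.024)
print("front",l,r,np.linalg.norm(l-r),an(l-r)-90,"left edge yaw",an(e-l))
g1,g2=onz(c,230,20,.033),onz(c,318,18,.033); print("guides mid",(g1+g2)/2,np.linalg.norm(g1-g2))
n1,n2=onz(c,249,51,.106),onz(c,314,50,.106);nose=(n1+n2)/2
b1,b2=onz(c,254,262,.106),onz(c,314,262,.106);b=(b1+b2)/2
print("nose",nose,np.linalg.norm(n1-n2),"bar yaw",an(nose-b),"nose-tcp",totool(s,nose),b)
# image edges, subpixel columns of table edges per row
im=cv2.cvtColor(c["image"],cv2.COLOR_RGB2GRAY)
lab=c["image"].astype(int)
for row in (40,80,120,160):
    print(row, lab[row,208:230].tolist()[::3], lab[row,325:350].tolist()[::4])
E
```

```text
front [0.45618485 0.20046344 0.024     ] [0.46996281 0.13013493 0.024     ] 0.07166541304661084 11.084346660568684 left edge yaw 10.270462008660491
guides mid [0.55250025 0.18169803 0.033     ] 0.049832069349647554
nose [0.52700909 0.17301644 0.106     ] 0.024147441672838825 bar yaw 10.173831402934077 nose-tcp [ 0.1029 -0.0014 -0.0252] [0.44076909 0.15754007 0.106     ]
40 [[213, 204, 177], [210, 202, 176], [123, 128, 120], [120, 130, 124], [121, 131, 126], [121, 132, 127], [120, 131, 126], [120, 131, 126]] [[121, 129, 125], [120, 130, 123], [105, 112, 109], [102, 102, 98], [89, 87, 82], [149, 146, 136], [122, 121, 112]]
80 [[213, 203, 178], [213, 204, 178], [213, 203, 177], [123, 129, 122], [121, 131, 126], [124, 133, 128], [123, 132, 127], [124, 133, 128]] [[121, 131, 126], [121, 131, 126], [112, 118, 114], [143, 146, 143], [88, 87, 81], [182, 179, 165], [206, 201, 185]]
120 [[46, 123, 65], [48, 119, 65], [37, 118, 59], [35, 123, 59], [108, 123, 112], [124, 134, 129], [124, 134, 129], [124, 133, 128]] [[71, 78, 75], [72, 78, 74], [59, 86, 71], [40, 97, 72], [87, 91, 81], [102, 100, 93], [147, 144, 133]]
160 [[29, 125, 59], [35, 126, 60], [36, 120, 58], [40, 121, 59], [54, 128, 67], [126, 134, 123], [124, 134, 129], [125, 136, 129]] [[72, 78, 75], [72, 79, 75], [46, 89, 69], [36, 93, 69], [52, 85, 67], [95, 95, 88], [140, 137, 127]]
```

Call:
{"api": "drive_tool", "payload": {
  "moves": [
    [[0,0,-0.004],[0,-0.004,0.016],0.0],
    [[0,0,0],[0,0,0.016],0.0],
    [[0,0,0],[0,0,0.016],0.0],
    [[0,0,0],[0,0,0.014],0.0],
    [[0,0,0],[0,0,0],0.0]
  ]
}}

```text
time: 11.2
eef_pos: [0.4237, 0.1589, 0.0167]
tcp_rot: [0.996, 0.085, -0.002, 0.0]
contact_force: [0.1, -0.2, -3.4]
opening: 0.291
finger_force: 41.0
```

```bash
python3 - <<'E'
from h import *
import pickle
c=save("wrist","pics/w6.png"); s=ctrl.get_state(); pickle.dump((c,s),open("w6.pkl","wb"))
R=rot(s); print(s["eef_pos"],np.degrees(np.arctan2(R[1,0],R[0,0])),s["opening"],s["contact_force"])
u=np.array([.9836,.1805,0]); v=np.array([-.1805,.9836,0]); g=np.array([.5525,.1817,.024])
P=[g-.092*u+.037*v,g-.092*u-.037*v,g+.018*u+.015*v,g+.018*u-.015*v]
print(proj(c,P).round(1).tolist())
E
```

```text
[0.42457548 0.15908447 0.01770578] 9.72205750638918 0.28698364360090034 [-0.45364589  0.09073455 -3.70034613]
[[207.9, 202.0], [361.3, 200.1], [243.3, -64.7], [319.7, -65.8]]
```

View pics/w6.png

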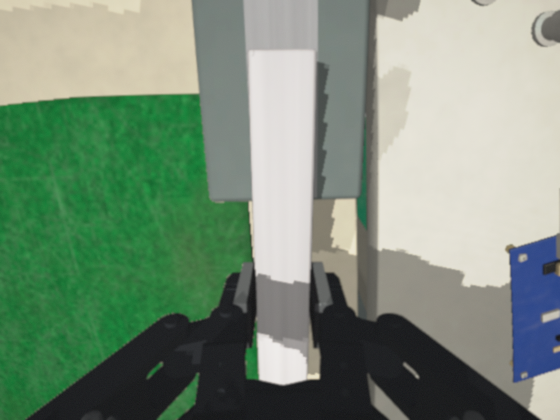

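The lowered bar is parallel to the table and centred on it: bar centre column 282, table centre ~284, strip 245–318. Next I'll set it down and slide it.

Call:
{"api": "drive_tool", "payload": {
  "moves": [
    [[0,0,0],[0,0,0.0015],0.0],
    [[0,0,0],[0,0,0],0.0]
  ]
}}

```text
time: 11.5
eef_pos: [0.4256, 0.1593, 0.0176]
tcp_rot: [0.996, 0.085, 0.001, -0.0]
contact_force: [-0.5, 0.4, -3.5]
opening: 0.289
finger_force: 41.0
```

Call:
{"api": "drive_tool", "payload": {
  "moves": [
    [[0,0,0],[0,0,0.001],0.0],
    [[0,0,0],[0,0,0],0.0]
  ]
}}

```text
time: 11.75
eef_pos: [0.4252, 0.1592, 0.0162]
tcp_rot: [0.996, 0.085, 0.0, -0.0]
contact_force: [0.4, 0.2, -2.4]
opening: 0.287
finger_force: 41.0
```

Call:
{"api": "drive_tool", "payload": {
  "moves": [
    [[0,0,0],[0.002,0,0.001],0.0],
    [[0,0,0],[0.002,0,0.0005],0.0],
    [[0,0,0],[0,0,0],0.0]
  ]
}}

```text
time: 12.12
eef_pos: [0.4294, 0.1599, 0.0147]
tcp_rot: [0.996, 0.085, 0.0, -0.0]
contact_force: [-0.1, -0.1, -1.7]
opening: 0.288
finger_force: 41.2
```

Call:
{"api": "drive_tool", "payload": {
  "moves": [
    [[0,0,0],[0.008,0,0.0005],0.0],
    [[0,0,0],[0.01,0,0],0.0],
    [[0,0,0],[0.01,0,0],0.0]
  ]
}}

```text
time: 12.5
eef_pos: [0.457, 0.1647, 0.0147]
tcp_rot: [0.996, 0.085, -0.001, 0.0]
contact_force: [-5.7, -1.4, 7.3]
opening: 0.289
finger_force: 42.1
```

Call:
{"api": "drive_tool", "payload": {
  "moves": [
    [[0,0,0],[0.007,0,0],0.0],
    [[0,0,0],[0.007,0,0],0.0],
    [[0,0,0],[0.006,0,0],0.0]
  ]
}}

```text
time: 12.88
eef_pos: [0.4766, 0.1681, 0.0147]
tcp_rot: [0.996, 0.085, -0.001, 0.0]
contact_force: [-5.7, -0.7, 7.2]
opening: 0.29
finger_force: 42.2
```

Call:
{"api": "drive_tool", "payload": {
  "moves": [
    [[0,0,0],[0.006,0,0],0.0],
    [[0,0,0],[0.006,0,0],0.0],
    [[0,0,0],[0.006,0,0],0.0],
    [[0,0,0],[0.002,0,0],0.0]
  ]
}}

```text
time: 13.38
eef_pos: [0.4964, 0.1714, 0.0148]
tcp_rot: [0.996, 0.085, -0.001, 0.0]
contact_force: [-6.1, -0.1, 8.5]
opening: 0.287
finger_force: 42.4
```

Call:
{"api": "drive_tool", "payload": {
  "moves": [
    [[0,0,0],[0.002,0,0],0.0],
    [[0,0,0],[0.002,0,0],0.0]
  ]
}}

```text
time: 13.62
eef_pos: [0.4999, 0.1721, 0.0147]
tcp_rot: [0.996, 0.085, -0.001, 0.0]
contact_force: [-5.3, -1.2, 7.8]
opening: 0.289
finger_force: 42.3
```

Call:
{"api": "drive_tool", "payload": {
  "moves": [
    [[0,0,0],[0.0015,0,0],0.0],
    [[0,0,0],[0.0015,0,0],0.0]
  ]
}}

```text
time: 13.88
eef_pos: [0.5029, 0.1726, 0.0148]
tcp_rot: [0.996, 0.085, -0.001, 0.0]
contact_force: [-5.3, -1.3, 7.9]
opening: 0.291
finger_force: 42.2
```

Call:
{"api": "drive_tool", "payload": {
  "moves": [
    [[0,0,0],[0.001,0,0],0.0],
    [[0,0,0],[0.001,0,0],0.0]
  ]
}}

```text
time: 14.12
eef_pos: [0.5029, 0.1726, 0.0147]
tcp_rot: [0.996, 0.085, -0.004, 0.0]
contact_force: [-13.2, -3.0, 14.8]
opening: 0.293
finger_force: 43.1
```

The bar stopped dead at TCP x = 0.503 with the push force rising, close to the expected 0.505, so it is against the stop. I'll release it, rise, and look at the cap.

Call:
{"api": "drive_tool", "payload": {
  "moves": [
    [[0,0,0],[-0.0005,0,0],0.045],
    [[0,0,0],[0,0,0],0.06],
    [[0,0,0],[0,0,0],0.06],
    [[0,0,0],[0,0,-0.03],0.06],
    [[0,0,0],[0,0,-0.05],0.06]
  ]
}}

```text
time: 14.75
eef_pos: [0.5029, 0.1725, 0.0927]
tcp_rot: [0.996, 0.085, -0.002, 0.0]
contact_force: [0.6, 0.0, 1.1]
opening: 0.702
finger_force: 0.0
```

Call:
{"api": "drive_tool", "payload": {
  "moves": [
    [[0,0,0],[0,0,-0.05],0.06],
    [[0,0,0],[0,0,-0.04],0.06],
    [[0,0,0],[0,0,0],0.06],
    [[0,0,0],[0,0,0],0.06]
  ]
}}

```text
time: 15.25
eef_pos: [0.504, 0.1727, 0.1832]
tcp_rot: [0.996, 0.085, -0.0, 0.0]
contact_force: [-0.5, -0.2, 0.2]
opening: 0.703
finger_force: 0.0
```

```bash
python3 - <<'E'
from h import *
import pickle
c=save("wrist","pics/w7.png"); s=ctrl.get_state(); pickle.dump((c,s),open("w7.pkl","wb"))
t=save("top","pics/t7.png"); pickle.dump(t,open("t7.pkl","wb"))
R=rot(s); print(s["eef_pos"],np.degrees(np.arctan2(R[1,0],R[0,0])),s["qpos"][[0,5]],s["contact_force"],s["wrist_torque"])
print("cam",-np.array(c["R"]).T@c["t"],"pred cap",proj(c,[.590,.1886,.148]),"stand",onz(t,262,140,.1),onz(t,240,150,.02))
o=np.zeros((420,800,3),np.uint8); o[:,:560]=c["image"][:,:,::-1]
o[:360,560:]=cv2.resize(t["image"][110:230,170:250,::-1],(240,360),interpolation=cv2.INTER_CUBIC); cv2.imwrite("pics/m7.png",o)
E
```

```text
[0.50348243 0.17265386 0.1822525 ] 9.724575710761226 [0.13962143 1.54068424] [ 1.31612026 -0.29290197 -0.3667955 ] [ 0.05156196 -0.05150703  0.02607325]
cam [0.58835488 0.18790618 0.33955362] pred cap [[281.4700753   95.45994984]] stand [ 0.70985513 -0.00587984  0.1       ] [0.7009639  0.06598891 0.02      ]
```

View pics/m7.png

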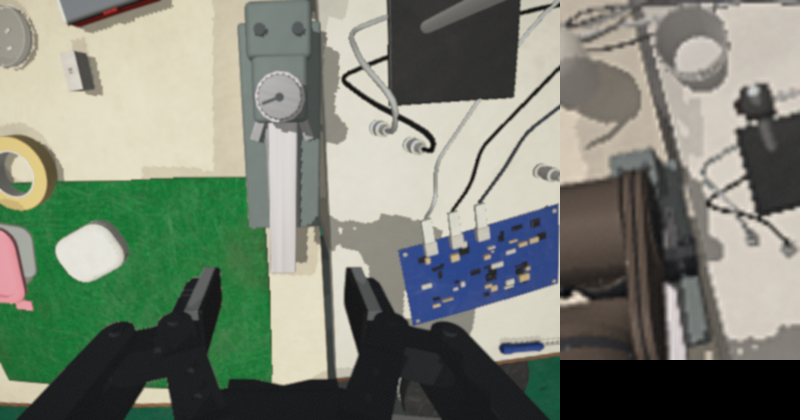

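The wrist view shows the cap centred at about (279,96). The bar runs under the head, with its near end at about (283,272). The black stand is roughly 0.2 m from the cap, so it's clear. I'll fit the cap circle and check that the bar is home.

```bash
python3 - <<'E'
from h import *
import pickle
c,s=pickle.load(open("w7.pkl","rb"))
im=cv2.cvtColor(c["image"],cv2.COLOR_RGB2GRAY)
big=cv2.resize(im[55:140,235:325],None,fx=4,fy=4,interpolation=cv2.INTER_CUBIC)
h=cv2.HoughCircles(cv2.GaussianBlur(big,(5,5),0),cv2.HOUGH_GRADIENT,1,400,param1=120,param2=20,minRadius=70,maxRadius=125)[0][0]
u,v=235+h[0]/4,55+h[1]/4; print(u,v,h[2]/4); r=h[2]/4
C=onz(c,u,v,.148); print(C,np.linalg.norm(onz(c,u+r,v,.148)-C))
rows=np.arange(225,272,8); m=c["image"].min(2)>165
near=onz(c,283.5,272,.04); U=np.array([.9836,.1805,0]); print("near end gauge x",(near-C)@U, (near-C)@[-.1805,.9836,0])
print("cap rel tcp",totool(s,C))
E
```

```text
Traceback (most recent call last):
TypeError: 'NoneType' object is not subscriptable
```

```bash
python3 - <<'E'
from h import *
import pickle
c,s=pickle.load(open("w7.pkl","rb"))
m=cv2.inRange(c["image"],(140,136,130),(255,255,255)); r=np.zeros_like(m); r[60:121,245:318]=m[60:121,245:318]
r=cv2.morphologyEx(r,cv2.MORPH_CLOSE,np.ones((5,5)))
k=max(cv2.findContours(r,0,2)[0],key=cv2.contourArea); (u,v),rad=cv2.minEnclosingCircle(k); print(cv2.boundingRect(k),u,v,rad,cv2.fitEllipse(cv2.convexHull(k)))
(u,v)=cv2.fitEllipse(cv2.convexHull(k))[0]
C=onz(c,u,v,.148); print(C,np.linalg.norm(onz(c,u+rad,v,.148)-C))
near=onz(c,283.5,272,.04); U=np.array([.9836,.1805,0]); print("near end gauge x",(near-C)@U, (near-C)@[-.1805,.9836,0])
print("cap rel tcp",totool(s,C))
E
```

```text
(254, 70, 48, 51) 278.57757568359375 95.3448257446289 26.104747772216797 ((277.6356506347656, 94.58932495117188), (46.284080505371094, 52.05157470703125), 29.843603134155273)
[0.59010165 0.1907944  0.148     ] 0.01461744859469152
near end gauge x -0.17439139656946584 -0.0016698108831091907
cap rel tcp [ 0.0885 -0.0032  0.034 ]
```

The cap is at about (0.590, 0.190), and the bar's near end is at gauge x = -174 mm, so it is home. I'll wind the wrist back so one grip covers the whole turn.

Call:
{"api": "drive_tool", "payload": {
  "moves": [
    [[0,0,-0.18],[0,0,0],0.06],
    [[0,0,-0.18],[0,0,0],0.06],
    [[0,0,-0.18],[0,0,0],0.06],
    [[0,0,-0.18],[0,0,0],0.06],
    [[0,0,-0.18],[0,0,0],0.06]
  ]
}}

```text
time: 15.98
eef_pos: [0.5035, 0.1726, 0.1819]
tcp_rot: [0.859, 0.512, -0.002, -0.001]
contact_force: [-0.1, -0.8, 0.8]
opening: 0.704
finger_force: 0.0
```

Call:
{"api": "drive_tool", "payload": {
  "moves": [
    [[0,0,-0.18],[0,0,0],0.06],
    [[0,0,-0.18],[0,0,0],0.06],
    [[0,0,-0.18],[0,0,0],0.06],
    [[0,0,-0.18],[0,0,0],0.06],
    [[0,0,-0.18],[0,0,0],0.06]
  ]
}}

```text
time: 16.6
eef_pos: [0.5035, 0.1726, 0.1819]
tcp_rot: [0.551, 0.835, -0.001, -0.001]
contact_force: [0.6, -0.2, 0.3]
opening: 0.7
finger_force: 0.0
```

Call:
{"api": "drive_tool", "payload": {
  "moves": [
    [[0,0,-0.18],[0,0,0],0.06],
    [[0,0,-0.18],[0,0,0],0.06],
    [[0,0,-0.18],[0,0,0],0.06],
    [[0,0,-0.18],[0,0,0],0.06],
    [[0,0,-0.18],[0,0,0],0.06]
  ]
}}

```text
time: 17.23
eef_pos: [0.5035, 0.1726, 0.1819]
tcp_rot: [0.133, 0.991, -0.0, -0.002]
contact_force: [-0.6, -0.1, 0.0]
opening: 0.702
finger_force: 0.0
```

Call:
{"api": "drive_tool", "payload": {
  "moves": [
    [[0,0,-0.18],[0,0,0],0.06],
    [[0,0,-0.18],[0,0,0],0.06],
    [[0,0,-0.18],[0,0,0],0.06],
    [[0,0,-0.18],[0,0,0],0.06],
    [[0,0,-0.18],[0,0,0],0.06]
  ]
}}

```text
time: 17.85
eef_pos: [0.5035, 0.1726, 0.1819]
tcp_rot: [-0.312, 0.95, 0.0, -0.002]
contact_force: [-0.3, 0.3, 0.6]
opening: 0.705
finger_force: 0.0
```

Call:
{"api": "drive_tool", "payload": {
  "moves": [
    [[0,0,-0.18],[0,0,0],0.06],
    [[0,0,-0.18],[0,0,0],0.06],
    [[0,0,-0.18],[0,0,0],0.06],
    [[0,0,0],[0,0,0],0.06]
  ]
}}

```text
time: 18.35
eef_pos: [0.5036, 0.1727, 0.1822]
tcp_rot: [-0.551, 0.835, 0.001, -0.001]
contact_force: [0.7, -0.9, 0.7]
opening: 0.702
finger_force: 0.0
```

```bash
python3 - <<'E'
from h import *
s=ctrl.get_state(); print(s["eef_pos"],s["qpos"],totool(s,[.590,.190,.111]),s["contact_force"],s["wrist_torque"])
E
```

```text
[0.50358967 0.17265925 0.1822252 ] [ 1.39584549e-01  6.01451815e-03  1.95815255e+00  6.03434833e-05
  1.18057884e+00 -2.59726936e+00] [-0.0501 -0.0728  0.0709] [ 0.69084187 -0.90669781  0.74884501] [-0.07057762 -0.01341386  0.01506803]
```

Call:
{"api": "drive_tool", "payload": {
  "moves": [
    [[0,0,0],[-0.017,-0.024,0.0],0.06],
    [[0,0,0],[-0.017,-0.024,0],0.06],
    [[0,0,0],[-0.016,-0.025,0],0.06],
    [[0,0,0],[0,0,0.02],0.06],
    [[0,0,0],[0,0,0.02],0.06]
  ]
}}

```text
time: 18.98
eef_pos: [0.5896, 0.19, 0.1413]
tcp_rot: [-0.551, 0.835, 0.001, -0.002]
contact_force: [-0.0, 0.4, 0.0]
opening: 0.701
finger_force: 0.0
```

Call:
{"api": "drive_tool", "payload": {
  "moves": [
    [[0,0,0],[0,0,0.016],0.06],
    [[0,0,0],[0,0,0.015],0.06],
    [[0,0,0],[0,0,0],0.06]
  ]
}}

```text
time: 19.35
eef_pos: [0.5897, 0.19, 0.111]
tcp_rot: [-0.551, 0.834, 0.001, -0.002]
contact_force: [-0.1, 0.2, -0.0]
opening: 0.703
finger_force: 0.0
```

```bash
python3 - <<'E'
from h import *
s=ctrl.get_state(); print(s["eef_pos"],s["qpos"][5],totool(s,[.590,.190,.110]),s["contact_force"],s["wrist_torque"])
E
```

```text
[0.58972578 0.19001435 0.11104265] -2.5906976246195437 [-0.0001 -0.0003  0.001 ] [-0.05050574  0.24003317 -0.01621563] [ 0.00153021 -0.01389082 -0.04320545]
```

Call:
{"api": "drive_tool", "payload": {
  "moves": [
    [[0,0,0],[0,0,0],0.035],
    [[0,0,0],[0,0,0],0.03],
    [[0,0,0],[0,0,0],0.02],
    [[0,0,0],[0,0,0],0.02]
  ],
  "grip_force": 50
}}

```text
time: 19.85
eef_pos: [0.5899, 0.1912, 0.1147]
tcp_rot: [-0.551, 0.834, 0.002, -0.001]
contact_force: [-6.9, 2.2, 5.4]
opening: 0.269
finger_force: 49.0
```

```bash
cat > st.py <<'E'
from h import *
s=ctrl.get_state(); R=rot(s)
print(s["time"],s["eef_pos"],"q6",s["qpos"].round(3),"op",s["opening"]*85.4,"ff",s["finger_force"],"F tool",(R.T@s["contact_force"]).round(2),"T tool",(R.T@s["wrist_torque"]).round(3))
E
python3 st.py
```

```text
19.85 [0.58991389 0.19120503 0.11466327] q6 [ 1.490e-01  2.710e-01  1.795e+00  2.000e-03  1.079e+00 -2.591e+00] op 22.974250285922007 ff 49.04608190059662 F tool [ 0.71  7.26 -5.34] T tool [-1.05   0.138  0.075]
```

Closing pushed the tool up about 3–4 mm, so the tips may be touching the thimble's shoulder. I'll open, rise 4 mm, shift slightly to centre, and grip again.

Call:
{"api": "drive_tool", "payload": {
  "moves": [
    [[0,0,0],[0,0,0],0.04],
    [[0,0,0],[0,0.0007,-0.004],0.04],
    [[0,0,0],[0,0,0],0.04]
  ]
}}

```text
time: 20.23
eef_pos: [0.5912, 0.1904, 0.1178]
tcp_rot: [-0.551, 0.834, -0.0, 0.001]
contact_force: [0.4, 0.1, 0.1]
opening: 0.472
finger_force: 0.0
```

```bash
python3 st.py
```

```text
20.225 [0.59121938 0.19044425 0.11782145] q6 [ 0.148  0.267  1.793 -0.     1.08  -2.59 ] op 40.338893327413814 ff 0.0 F tool [-0.28 -0.29 -0.06] T tool [0.004 0.056 0.009]
```

Call:
{"api": "drive_tool", "payload": {
  "moves": [
    [[0,0,0],[0,0,0],0.03],
    [[0,0,0],[0,0,0],0.02],
    [[0,0,0],[0,0,0],0.02],
    [[0,0,0],[0,0,0],0.02]
  ],
  "grip_force": 50
}}

```text
time: 20.72
eef_pos: [0.5897, 0.1908, 0.1174]
tcp_rot: [-0.551, 0.834, 0.001, -0.001]
contact_force: [-5.4, 0.9, 5.5]
opening: 0.269
finger_force: 49.3
```

```bash
python3 st.py
```

```text
20.725 [0.58974786 0.19083321 0.11743237] q6 [ 1.490e-01  2.670e-01  1.794e+00  1.000e-03  1.083e+00 -2.590e+00] op 22.98582129198841 ff 49.28666532039642 F tool [ 1.28  5.35 -5.51] T tool [-0.844  0.16   0.025]
```

Call:
{"api": "drive_tool", "payload": {
  "moves": [
    [[0,0,0],[0,0.0015,-0.001],0.02],
    [[0,0,0.1],[0,0,0],0.02],
    [[0,0,0.1],[0,0,0],0.02]
  ]
}}

```text
time: 21.1
eef_pos: [0.5899, 0.1907, 0.1175]
tcp_rot: [-0.464, 0.886, -0.001, 0.001]
contact_force: [0.6, 0.3, -0.5]
opening: 0.272
finger_force: 49.4
```

```bash
python3 st.py
```

```text
21.1 [0.58986864 0.19068391 0.11752801] q6 [ 1.500e-01  2.650e-01  1.797e+00 -1.000e-03  1.078e+00 -2.386e+00] op 23.231224602007632 ff 49.384254813194275 F tool [-0.55 -0.35  0.46] T tool [ 0.13  -0.04  -0.148]
```

Call:
{"api": "drive_tool", "payload": {
  "moves": [
    [[0,0,0.1],[0,0,0],0.02],
    [[0,0,0.1],[0,0,0],0.02]
  ]
}}

```text
time: 21.35
eef_pos: [0.5901, 0.1904, 0.1175]
tcp_rot: [-0.374, 0.928, -0.001, 0.001]
contact_force: [0.4, -1.0, -1.6]
opening: 0.267
finger_force: 49.3
```

```bash
python3 st.py
```

```text
21.35 [0.59009382 0.19044308 0.11752839] q6 [ 1.490e-01  2.650e-01  1.796e+00 -2.000e-03  1.078e+00 -2.186e+00] op 22.7697438908874 ff 49.34570074081421 F tool [ 0.38 -1.02  1.63] T tool [ 0.201 -0.042 -0.098]
```

The torque is about 0.15 N m, which is thread drag, and the lateral forces are near zero. I'll keep turning and check the torque often.

Call:
{"api": "drive_tool", "payload": {
  "moves": [
    [[0,0,0.1],[0,0,0],0.02],
    [[0,0,0.1],[0,0,0],0.02],
    [[0,0,0.1],[0,0,0],0.02]
  ]
}}

```text
time: 21.72
eef_pos: [0.5904, 0.1901, 0.1175]
tcp_rot: [-0.231, 0.973, -0.001, 0.001]
contact_force: [2.4, -1.2, -1.2]
opening: 0.27
finger_force: 49.3
```

```bash
python3 st.py
```

```text
21.725 [0.59039179 0.19005145 0.11754838] q6 [ 0.149  0.265  1.796 -0.003  1.077 -1.886] op 23.018827731814312 ff 49.308820366859436 F tool [-1.63 -2.15  1.22] T tool [ 0.387 -0.134 -0.161]
```

Call:
{"api": "drive_tool", "payload": {
  "moves": [
    [[0,0,0.1],[0,0,0],0.02],
    [[0,0,0.1],[0,0,0],0.02],
    [[0,0,0.1],[0,0,0],0.02]
  ]
}}

```text
time: 22.1
eef_pos: [0.5905, 0.1895, 0.1176]
tcp_rot: [-0.083, 0.997, -0.002, 0.002]
contact_force: [2.0, -2.4, -0.9]
opening: 0.271
finger_force: 49.3
```

```bash
python3 st.py
```

```text
22.1 [0.59053796 0.18953183 0.11755445] q6 [ 0.149  0.265  1.796 -0.004  1.077 -1.586] op 23.10216944518295 ff 49.306132793426514 F tool [-1.61 -2.66  0.95] T tool [ 0.614 -0.205 -0.165]
```

Call:
{"api": "drive_tool", "payload": {
  "moves": [
    [[0,0,0.1],[0,-0.0006,0],0.02],
    [[0,0,0.1],[0,0,0],0.02],
    [[0,0,0.1],[0,0,0],0.02]
  ]
}}

```text
time: 22.48
eef_pos: [0.5905, 0.189, 0.1175]
tcp_rot: [0.067, 0.998, -0.001, 0.002]
contact_force: [1.7, -3.4, -1.6]
opening: 0.272
finger_force: 49.4
```

```bash
python3 st.py
```

```text
22.475 [0.59051492 0.1889591  0.11753384] q6 [ 0.148  0.265  1.797 -0.004  1.078 -1.287] op 23.262818721566095 ff 49.36187982559204 F tool [-2.16 -3.09  1.67] T tool [ 0.493 -0.305 -0.171]
```

Call:
{"api": "drive_tool", "payload": {
  "moves": [
    [[0,0,0.1],[0,0,0],0.02],
    [[0,0,0.1],[0,0,0],0.02],
    [[0,0,0.1],[0,0,0],0.02]
  ]
}}

```text
time: 22.85
eef_pos: [0.5904, 0.1885, 0.1175]
tcp_rot: [0.215, 0.977, -0.002, 0.002]
contact_force: [-0.0, -4.8, -0.8]
opening: 0.272
finger_force: 49.4
```

```bash
python3 st.py
```

```text
22.85 [0.59038033 0.18848417 0.11752858] q6 [ 0.147  0.264  1.797 -0.005  1.078 -0.988] op 23.22619834214724 ff 49.37941074371338 F tool [-2.01 -4.39  0.8 ] T tool [ 0.594 -0.448 -0.253]
```

Call:
{"api": "drive_tool", "payload": {
  "moves": [
    [[0,0,0.05],[0,-0.0006,0],0.02],
    [[0,0,0.05],[0,0,0],0.02]
  ]
}}

```text
time: 23.1
eef_pos: [0.5902, 0.1883, 0.1175]
tcp_rot: [0.263, 0.965, -0.001, 0.002]
contact_force: [0.9, -3.6, -1.5]
opening: 0.265
finger_force: 49.3
```

```bash
python3 st.py
```

```text
23.1 [0.59023868 0.18830344 0.1175297 ] q6 [ 0.147  0.264  1.798 -0.004  1.078 -0.89 ] op 22.59652032234514 ff 49.32403028011322 F tool [-2.62 -2.65  1.49] T tool [ 0.374 -0.493 -0.275]
```

Call:
{"api": "drive_tool", "payload": {
  "moves": [
    [[0,0,0.05],[0,0,0],0.02],
    [[0,0,0.05],[0,0,0],0.02]
  ]
}}

```text
time: 23.35
eef_pos: [0.5901, 0.1882, 0.1175]
tcp_rot: [0.311, 0.951, -0.001, 0.002]
contact_force: [1.1, -3.5, -0.5]
opening: 0.271
finger_force: 49.3
```

```bash
python3 st.py
```

```text
23.35 [0.59013211 0.18815291 0.11749646] q6 [ 0.147  0.264  1.798 -0.005  1.078 -0.79 ] op 23.149660123760594 ff 49.33565318584442 F tool [-2.94 -2.21  0.52] T tool [ 0.392 -0.537 -0.253]
```

The torque has plateaued at about 0.26–0.27, so the clutch is slipping, with onset at 1.3–1.65 rad of turn. Slip so far is 0.15–0.5 rad, and I'll add 0.48.

Call:
{"api": "drive_tool", "payload": {
  "moves": [
    [[0,0,0.1],[0,0,0],0.02],
    [[0,0,0.1],[0,0,0],0.02],
    [[0,0,0.1],[0,0,0],0.02],
    [[0,0,0.1],[0,0,0],0.02],
    [[0,0,0.08],[0,0,0],0.02]
  ]
}}

```text
time: 23.98
eef_pos: [0.5895, 0.1877, 0.1175]
tcp_rot: [0.528, 0.849, -0.002, 0.002]
contact_force: [0.0, -5.2, 0.7]
opening: 0.269
finger_force: 49.5
```

```bash
python3 st.py
```

```text
23.975 [0.58950452 0.18768265 0.11750618] q6 [ 0.146  0.263  1.798 -0.006  1.08  -0.309] op 22.982586599828032 ff 49.458637833595276 F tool [-4.65 -2.29 -0.7 ] T tool [ 0.554 -0.671 -0.234]
```

Call:
{"api": "drive_tool", "payload": {
  "moves": [
    [[0,0,0],[0,0,0],0.05],
    [[0,0,0],[0,0,0],0.06],
    [[0,0,0],[0,0,-0.02],0.06],
    [[0,0,0],[0,0,-0.04],0.06],
    [[0,0,0],[0,0,-0.04],0.06]
  ]
}}

```text
time: 24.6
eef_pos: [0.5893, 0.1903, 0.2207]
tcp_rot: [0.527, 0.85, 0.001, 0.001]
contact_force: [0.2, 0.4, -0.0]
opening: 0.702
finger_force: 0.0
```

Call:
{"api": "drive_tool", "payload": {
  "moves": [
    [[0,0,0],[0,0,-0.02],0.06],
    [[0,0,0],[0,0,0],0.06],
    [[0,0,0],[0,0,0],0.06]
  ]
}}

```text
time: 24.98
eef_pos: [0.5881, 0.1898, 0.2361]
tcp_rot: [0.528, 0.849, -0.001, -0.001]
contact_force: [-0.6, 0.6, -0.0]
opening: 0.707
finger_force: 0.0
```

```bash
python3 st.py && python3 -c "
from plant import ctrl
print(ctrl.sign_off())"
```

```text
24.975 [0.58808984 0.18982805 0.23613598] q6 [ 0.148  0.151  1.703  0.     1.291 -0.311] op 60.352868962156315 ff 0.0 F tool [ 0.77 -0.31  0.03] T tool [-0.025 -0.016  0.035]
the job is handed in; nothing more can be done
None
```

The job is handed in at 25 s: the bar is home against the stop and clamped through the ratchet cap, with an estimated 0.63–0.98 rad of clutch slip (two to four clicks, judged from wrist torque), and the gripper is clear.

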